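Pack an apple in the lunch cooler, snap the lid on, set the dial

ROBOT

A 6-joint arm with a two-finger parallel gripper is mounted at the origin on a cart in front of the work surface, level with it; the furniture and walls round the work are solid. World frame = base frame: x ahead of the robot, y to its left, z up, the work surface at z = 0. Lengths are in mm, angles in degrees, forces in N, time in s.
With the tool pointing down it reaches from about 300 to 850 mm from the base axis. Payload 4.2 kg.
Tool frame: the origin (TCP) lies midway between the tips of the shut fingers; the grasp point (between the pads) lies 19 mm behind it; z points along the fingers, y is the line along which they close (so a half turn about z gives the same grasp; the last joint's range is limited). The gripper opens to 91 mm and grips with 3 to 60 N. Pads are 32 mm wide; open, the fingers measure 118 mm over their backs; the gripper's body (76 mm by 178 mm) begins 60 mm behind the grasp point.
Start: joints at [-1.146, 18.312, 89.639, -0, 72.044, -1.146], TCP at [575.016, 0, 213.976] pointing down, gripper open.
Joint ranges: [-177.97, 177.97], [-48.28, 115.42], [12.27, 149.76], [-77.06, 257.06], [2.81, 150.46], [-146.56, 146.56]. Speed limits (degrees/s): [147.25, 147.25, 180, 180, 180, 180].

INTERFACE

Orientations are given as [roll, pitch, yaw] about the fixed x, y, z axes, in that order (R = Rz(yaw) Ry(pitch) Rx(roll)).
In Python, from workcell import env gives the robot as it stands.
- The arm moves only by the shell command python3 drive.py 'ROWS' [OPENING] [FORCE]. ROWS is rows parted by semicolons, their numbers by spaces, 1 to 8 of them, each of 6 numbers: dx, dy, dz in mm, then a rotation vector rx, ry, rz in degrees; each row shifts and turns the commanded pose from where the row before left it, along the tool's axes as they then stand; what a row does not reach is not made up. A row lasts 1/10 s, in which the tool goes at most 50 mm and 8.59 degrees, less where a joint would pass 70% of its speed; a pose out of reach is approached as far as the arm can. OPENING is the finger opening in mm, set as the command begins (- or left out keeps the last). The fingers move at their own pace and stop on an object; FORCE is the grip in N (left out, the last holds). Time passes only in rows, so rows that do not move let the fingers close. It prints the time, the measured TCP pose, the force, the opening and the grip force at its end.
- env.state(): the state, without advancing time (a new reading comes with each control period).
- env.grab_frame(name): name is "scene" or "side" or "wrist"; returns the picture (384x512x3 uint8, blue, green, red); there is no depth.
- env.camera_model(name): a dict with "fx", "fy", "cx", "cy" (pixels), "D" ([k1, k2, p1, p2, k3] as OpenCV has them; the pictures are not rectified), "T" (4x4, takes a point from camera to world coordinates). Camera axes: x right, y up, looking along -z (the intrinsics and any distortion apply to the point x, -y, -z); pixel columns grow to the right and rows downward; lengths in mm; the calibration is good to about 2 mm. A picture is of the moment at which its call begins: read the wrist's pose just before it. camera_model takes no time and is no camera call; for the wrist camera it gives the pose at the moment of the call.
- env.job_done(): hands the job in; it is judged then, once.
The state is a dict: "time_s": time; "qpos": joint angles; "qvel": joint speeds; "effort": joint torques, N m; "ee_pos": TCP position; "ee_rot": TCP orientation; "force": force on the tool from outside, world axes, zero at the start; "torque": the same for the moment, N m; "gripper_width": finger opening in mm; "gripper_force": force on a finger pad.
Only numpy, scipy, OpenCV 4.12 (cv2) and the standard library are available. Lean on these libraries where they do the work, as an engineer would, in place of code of your own. Each camera call takes 0.05 s, during which the arm holds its last target. There are 200 camera calls.

TASK

Put the apple in the open tub of the lunch cooler, then take the lid from the drying stand and press it down on the tub until both end clips have snapped over it. Then turn the cooler's dial to setting 2, the third of its four clicking stops counted clockwise from the first stop (0, 1, 2, 3). Leave the other things on the worktop where they are.

Things in the scene. Friction and masses are not known exactly. Their poses are not given: they have to be found in the camera images.
- apple: Green apple, about 68 mm across and 67 mm tall without its stem (72 with it), 0.1 to 0.2 kg, standing in the saucer. Origin under its middle, at its lowest point, z up its core.
- apple_center (a point): Centre of the apple, 34 mm above its origin along its core.
- saucer: White saucer, fixed, 124 mm across, rim 14 mm high, with a low 52 mm wide ring in which the apple stands, its lowest point 8 mm above the worktop. Origin at the centre of its underside. Behind the place left of the cooler stands a fixed black food bin, 340 mm tall (x from 0.65, y from 0.13 to 0.40 m): keep the arm clear of it.
- stand: Steel drying stand, fixed, 115 (x) x 110 (y) mm foot, two sloping rails and a low lip at the bottom of the slope, up to 66 mm high. The rails slope up 25 degrees towards the stand's own +x, so the lid on them faces sideways, mostly to the robot's right. It may stand left or right of the cooler, the saucer then on the other side.
- lid: Grey rectangular lid, 0.10 to 0.16 kg. From its origin (centre of the underside) up its z: plug 0-8 mm (95 x 136 mm, first 5 mm 88 x 129), plate 8-12 mm (118 in x, 158 in y), then a grip rib. Fits the tub either way round. Starts loose on the stand's rails, its z tipped 25 degrees towards the stand's -x (mostly to the robot's right), its x up the slope, its y level.
- lid_grip (a point): Point in the lid's grip rib, on the lid's z axis 30 mm from its origin. The rib is an upright bar 10 mm thick in the lid's x, 60 mm long in its y, from z 11 to z 38 mm: pinch it across its 10 mm, with the tool along the lid's z (tilted 25 degrees on the stand).
- cooler: Lunch cooler, fixed: metal housing with a white open tub (long side along its y) and, on its -x side facing the robot, a black-topped control deck 120 mm wide with the dial, deck top at z 48 mm. Whole 227 (x) x 196 (y) mm. Origin at table height under the tub's centre. Spring clips at the tub's two short ends (+y and -y) stand up to 25 mm above the rim.
- tub_floor (a point): Centre of the tub's inner floor, 16 mm above the worktop. Inside 100 mm in the cooler's x, 140 mm in its y, 82 mm deep, walls 4 mm. Axes as the cooler's.
- tub_rim (a point): Centre of the tub's mouth at rim height, 98 mm above the worktop; axes as the cooler's. With the lid home the plate lies on the rim and the lid's origin is 8 mm below this point (plug about 2 mm clear all round); resting on the clip ramps, not snapped in, it stands 6 to 15 mm higher.
- clip_left (a joint): Spring clip at the tub's +y end, m: 0 at rest, grows outwards, up to 0.008. Its ramped nose reaches 4 mm over the lid's edge; the lid pressed down pushes it out about 4 mm, then it snaps back to 0 over the plate and holds the lid. Both clips together take roughly 10 to 20 N down on the lid.
- clip_right (a joint): The same clip at the tub's -y end.
- dial (a joint): Cooler's dial, rad, 0 to 2.1, grows clockwise seen from above, vertical axis. Four sprung click stops: 0 (setting 0), 0.7 (1), 1.4 (2), 2.1 (3); near a stop it pulls itself into it. Starts at setting 0 or 1, now and then caught between the two. White marks on the deck, longer and longer clockwise, lie at the four stops.
- dial_grip (a point): Point on the dial's axis, in its upright grip bar, 85 mm above the worktop. Bar 42 mm long, 14 mm thick, top at 92 mm, standing 30 mm above a 44 mm wide disc. The point's x axis runs along the bar and turns with it; at joint 0.7 the bar lies along the cooler's x. Its white line marks the end that points (-x of the point).
- can: Drinks can, 53 mm across, 134 mm tall, bystander behind the cooler at the right. Origin under its middle.
- spice_jar: Spice jar with a dark cap, 41 mm across, 105 mm tall, bystander at the right. Origin under its middle.
- peg_wood: Wooden clothes peg, 72 x 15 x 12 mm, lying near the worktop's front edge, left of the cooler. Bystander. Origin under its middle.
- opener: Black pocket opener, 70 x 21 x 10 mm, lying near the worktop's front edge, right of the cooler. Bystander. Origin under its middle.

How it is judged (in metres and radians):
On the way, in this order (a step that is already met when the one before it is completed fails the run):
1. the apple lies in the tub (z of apple_center in the frame of tub_floor between 0.01 and 0.05 m and horizontal distance between apple_center and tub_floor below 0.055 m and contact force between the fingers and apple below 0.1 N), for 0.2 s.
2. the lid is down on the rim and both clips have snapped back over it (z of lid in the frame of tub_rim between -0.011 and -0.0055 m and horizontal distance between lid and tub_rim below 0.004 m and angle between the z axis of lid and the z axis of cooler, either way round below 0.03 rad and value of joint each of clip_left, clip_right below 0.0015 m), for 0.2 s.
3. the dial stands at setting 2 (value of joint dial between 1.28 and 1.52 rad), for 0.2 s.
At the end, for the whole second after the job is handed in: The apple lies in the tub, the lid is on it level (within 0.03 rad), centred within 4 mm and down on the rim (lid origin 5.5 to 11 mm below the rim centre), both clips are back within 1.5 mm of rest over the lid's edge, and the dial rests at setting 2 (1.28 to 1.52 rad) (all of step 2 and all of step 3 and z of apple_center in the frame of tub_floor between 0.01 and 0.06 m and horizontal distance between apple_center and tub_floor below 0.055 m and velocity of joint dial between -0.1 and 0.1 rad/s); the robot touches nothing.
It fails at once if another loose thing on the worktop is moved by more than 40 mm (distance of any of can, spice_jar, peg_wood, opener from where it was at the start of the episode above 0.04 m).
It also fails if it takes over 72 s, if anything falls off the work surface, if the arm or the gripper's body presses on something with over 40 N, if the wrist force passes 120 N, or if a joint passes its speed limit or range.

## Working session

There is one attempt and no reset: what is moved stays moved. The work goes in short steps, Python scripts to look and compute and a shell command to move; the robot and the scene stay as the last step left them, time stands still between calls to the robot, and variables do not carry over. Pictures are saved under pics/ and viewed, at most 13 in all, crops included, and the job is handed in when it is done.

```bash
ls; mkdir -p pics
python3 - <<'E'
from workcell import env
import cv2,numpy as np
np.set_printoptions(precision=2,suppress=True)
print(env.state())
for n in ["scene","side","wrist"]:
    m=env.camera_model(n); f=env.grab_frame(n); cv2.imwrite(f"pics/{n}0.png",f)
    print(n,m)
a=cv2.imread("pics/scene0.png");b=cv2.imread("pics/side0.png")
E
```

```text
drive.py
pics
workcell.py
{'time_s': 0.0, 'qpos': array([-1.14, 18.35, 89.71, -0.  , 72.04, -1.15]), 'qvel': array([ 0.05, -0.01, -0.03,  0.02, -0.02,  0.1 ]), 'effort': array([ -0.  , -41.25, -23.2 ,   0.07,   0.05,  -0.  ]), 'ee_pos': array([574.51,   0.01, 213.14]), 'ee_rot': array([-179.9,   -0. ,   90. ]), 'force': array([-0.28, -0.24,  0.52]), 'torque': array([ 0.03, -0.02,  0.05]), 'gripper_force': 0.0, 'gripper_width': 90.78758961538216}
scene {'fx': 377.0876401306688, 'fy': 377.0876401306688, 'cx': 250.38797002538152, 'cy': 191.2192818457593, 'D': array([-0.13,  0.  ,  0.  ,  0.  ,  0.  ]), 'T': array([[   0.64,    0.42,   -0.65, -131.28],
       [  -0.77,    0.35,   -0.54, -628.77],
       [  -0.  ,    0.84,    0.54,  648.55],
       [   0.  ,    0.  ,    0.  ,    1.  ]])}
side {'fx': 399.26071721550477, 'fy': 399.26071721550477, 'cx': 249.91422831924575, 'cy': 189.69640511526555, 'D': array([-0.01,  0.  ,  0.  ,  0.  ,  0.  ]), 'T': array([[   0.85,    0.23,   -0.47,   29.87],
       [  -0.53,    0.36,   -0.77, -899.18],
       [  -0.01,    0.9 ,    0.43,  560.  ],
       [   0.  ,    0.  ,    0.  ,    1.  ]])}
wrist {'fx': 306.91529017913837, 'fy': 306.91529017913837, 'cx': 251.73108075050655, 'cy': 192.1813205596581, 'D': array([-0.06,  0.  ,  0.  ,  0.  ,  0.  ]), 'T': array([[  1.  ,  -0.  ,   0.  , 574.61],
       [ -0.  ,   0.97,   0.26,  72.79],
       [ -0.  ,  -0.26,   0.97, 384.45],
       [  0.  ,   0.  ,   0.  ,   1.  ]])}
```

View pics/scene0.png

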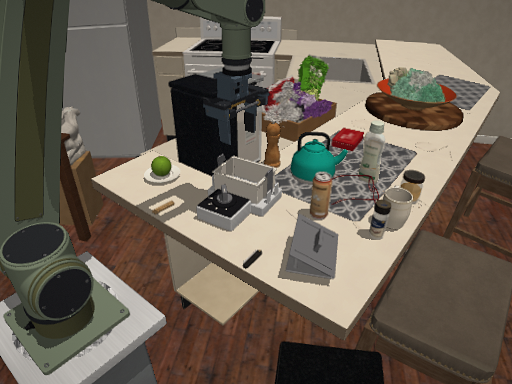

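View pics/side0.png

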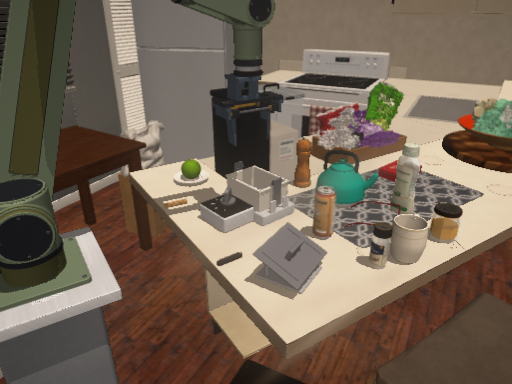

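View pics/wrist0.png

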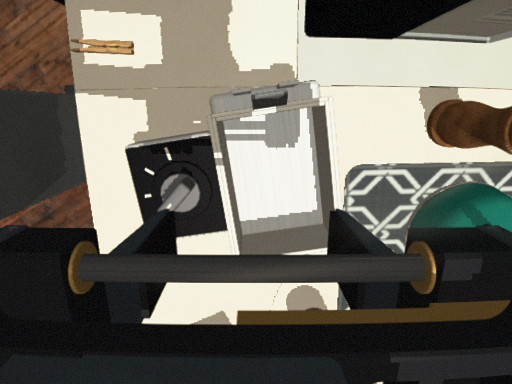

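```bash
cat > h.py <<'E'
from workcell import env
import cv2,numpy as np
from scipy.spatial.transform import Rotation as R
np.set_printoptions(precision=2,suppress=True)
def ray(m,p):
    K=np.array([[m["fx"],0,m["cx"]],[0,m["fy"],m["cy"]],[0,0,1]])
    q=cv2.undistortPoints(np.array([[p]],float),K,np.array(m["D"],float))[0,0]
    d=m["T"][:3,:3]@np.array([q[0],-q[1],-1]); return m["T"][:3,3],d/np.linalg.norm(d)
def plane(m,p,z):
    o,d=ray(m,p); return o+d*(z-o[2])/d[2]
def proj(m,P):
    K=np.array([[m["fx"],0,m["cx"]],[0,m["fy"],m["cy"]],[0,0,1]])
    c=m["T"][:3,:3].T@(np.array(P,float)-m["T"][:3,3])
    return cv2.projectPoints(np.array([[c[0],-c[1],-c[2]]]),np.zeros(3),np.zeros(3),K,np.array(m["D"],float))[0].ravel()
def tri(rs):
    A=sum(np.eye(3)-np.outer(d,d) for o,d in rs); b=sum((np.eye(3)-np.outer(d,d))@o for o,d in rs)
    return np.linalg.solve(A,b)
def delta(P,rpy,s=None):
    "tool-frame shift & rotvec from present pose to target TCP pose"
    s=s or env.state(); r0=R.from_euler('xyz',s['ee_rot'],degrees=True); r1=R.from_euler('xyz',rpy,degrees=True)
    return r0.inv().apply(np.array(P)-s['ee_pos']), (r0.inv()*r1).as_rotvec(degrees=True)
E
python3 - <<'E'
from h import *
rs=[]
for n in ["scene","side"]:
    f=cv2.imread(f"pics/{n}0.png"); h=cv2.cvtColor(f,cv2.COLOR_BGR2HSV)
    k=cv2.inRange(h,(30,90,30),(60,255,255)); k[:140]=0;k[200:]=0;k[:,:130]=0;k[:,220:]=0
    nn,l,st,c=cv2.connectedComponentsWithStats(k); i=1+np.argmax(st[1:,4]); print(n,st[i],c[i])
    rs.append(ray(env.camera_model(n),(st[i,0]+st[i,2]/2-.5,st[i,1]+st[i,3]/2-.5)))
print(tri(rs))
# rough lid/rib from eye: rib top ends
for a,b in [((317,240),(290,241)),((331,222),(292,230)),((302,215),(283,226)),((339,222),(324,262))]:
    print(tri([ray(env.camera_model("scene"),a),ray(env.camera_model("side"),b)]))
f=cv2.hconcat([cv2.resize(cv2.imread("pics/scene0.png")[200:290,270:350],None,fx=5,fy=5,interpolation=2),cv2.resize(cv2.imread("pics/side0.png")[215:305,250:330],None,fx=5,fy=5,interpolation=2)])
cv2.imwrite("pics/lid.png",f)
E
```

```text
scene [151 156  20  20 310] [160.83 165.55]
side [182 159  19  20 291] [190.6  168.49]
[531.13 315.3   33.49]
[ 477.12 -324.85   92.52]
[ 461.86 -357.59  154.33]
[ 516.63 -253.85   93.98]
[ 596.69 -320.05   28.67]
```

View pics/lid.png

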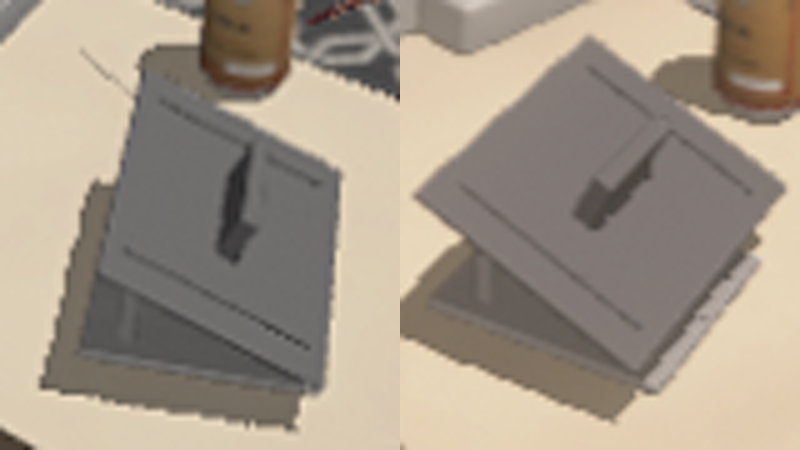

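```bash
python3 drive.py '-14 0 -36 0 0 0;-13 0 -36 0 0 0;-13 0 -35 0 0 0;0 0 0 0 0 0;0 0 0 0 0 0'
python3 - <<'E'
from h import *
S=[(145,68),(340,172),(320,393),(98,270)];D=[(590,37),(785,185),(640,375),(415,192)]
P=[]
for a,b in zip(S,D):
    P.append(tri([ray(env.camera_model("scene"),(269.6+a[0]/5,199.6+a[1]/5)),ray(env.camera_model("side"),(249.6+(b[0]-400)/5,214.6+b[1]/5))]))
P=np.array(P);print(P,P.mean(0)); e=lambda i,j:np.linalg.norm(P[i]-P[j]); print(e(0,1),e(1,2),e(2,3),e(3,0))
y=(P[0]+P[1]-P[2]-P[3]);x=P[0]+P[3]-P[1]-P[2];n=np.cross(x,y);print(x/np.linalg.norm(x),y/np.linalg.norm(y),n/np.linalg.norm(n))
m=env.camera_model("wrist");f=env.grab_frame("wrist");cv2.imwrite("pics/w1.png",f);np.save("w1.npy",m["T"])
cv2.imwrite("pics/w1b.png",cv2.resize(f[40:280,130:420],None,fx=2.5,fy=2.5,interpolation=2));print(m["T"])
E
```

```text
time_s: 0.65
ee_pos: [575.0, -40.2, 321.2]
ee_rot: [179.9, -0.0, 90.0]
force: [0.4, -0.1, -0.3]
gripper_width: 91.1
gripper_force: 0.0
[[ 547.91 -226.48   75.81]
 [ 592.09 -322.46   28.57]
 [ 454.23 -389.4    22.19]
 [ 403.66 -296.91   78.97]] [ 499.47 -308.81   51.38]
115.73964523216026 153.3841387746882 119.73073796758405 160.55356974726593
[-0.4   0.8   0.44] [0.9  0.44 0.01] [-0.19  0.4  -0.9 ]
[[  1.     0.    -0.   574.71]
 [ -0.     0.97   0.26  32.57]
 [  0.    -0.26   0.97 492.48]
 [  0.     0.     0.     1.  ]]
```

View pics/w1b.png

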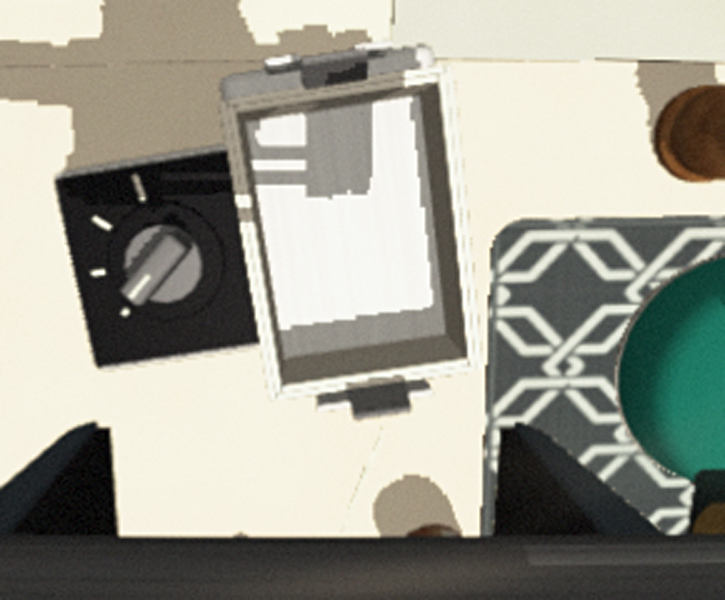

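Run:
```python
from h import *
f=cv2.imread("pics/w1.png")[52:212,212:328]
f=cv2.LUT(f,np.clip(((np.arange(256)/255.)**2.2)*255,0,255).astype(np.uint8))
cv2.imwrite("pics/w1c.png",cv2.resize(f,None,fx=3.75,fy=3.75,interpolation=cv2.INTER_CUBIC))
```

```text
(no output)
```

View pics/w1c.png

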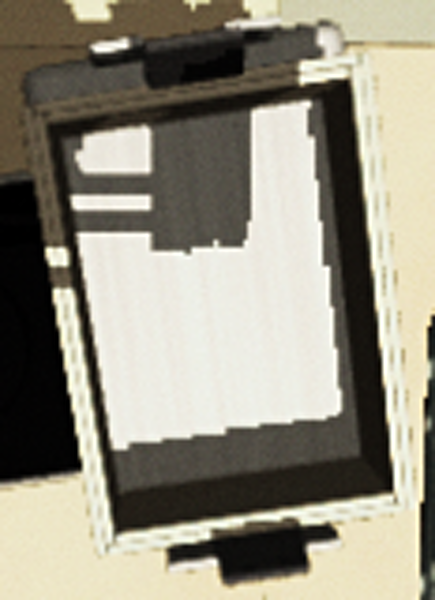

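Run:
```python
from h import *
m=env.camera_model("wrist");m["T"]=np.load("w1.npy")
c=lambda p,s,o:(o[0]+(p[0]+.5)/s-.5,o[1]+(p[1]+.5)/s-.5)
Q=np.array([plane(m,c(p,3.75,(212,52)),98) for p in [(50,128),(352,81),(393,492),(109,534)]])
print(Q,Q.mean(0));n=lambda i,j:np.linalg.norm(Q[i]-Q[j]);print(n(0,1),n(1,2),n(2,3),n(3,0))
y=Q[0]+Q[1]-Q[2]-Q[3];x=Q[1]+Q[2]-Q[0]-Q[3];print(np.degrees([np.arctan2(-y[0],y[1]),np.arctan2(x[1],x[0])]))
for p,z in [((163,263),62),((130,290),92),((178,235),92),((154,263),92)]: print(plane(m,c(p,2.5,(130,40)),z))
for p in [(57,178),(98,367),(258,343),(222,147)]: print('deck',plane(m,c(p,2.5,(130,40)),48))
```

```text
[[542.51  61.91  98.  ]
 [640.85  76.73  98.  ]
 [660.92 -60.51  98.  ]
 [560.54 -75.77  98.  ]] [601.21   0.59  98.  ]
99.44549853867159 138.69809178923052 101.53678557504912 138.8568370238259
[7.89 8.61]
[495.83 -14.32  62.  ]
[483.27 -25.11  92.  ]
[509.74   3.32  92.  ]
[496.63 -11.03  92.  ]
deck [435.1   32.48  48.  ]
deck [451.23 -77.7   48.  ]
deck [547.46 -63.2   48.  ]
deck [529.07  48.62  48.  ]
```

```bash
python3 drive.py '0 0 0 0 0 -8.2;0 0 0 0 0 -8.2;0 0 0 0 0 -8.2;0 0 0 0 0 -8.2;0 0 0 0 0 -8.2;0 0 0 0 0 -8.2;0 0 0 0 0 -8.2;0 0 0 0 0 -8.2'; python3 drive.py '0 0 0 0 0 -8.2;0 0 0 0 0 -8.2;0 0 0 0 0 -8.2;0 0 0 0 0 -8.2;0 0 0 0 0 0'
python3 - <<'E'
from h import *
print(delta([565,310,270],[180,0,188.4]))
E
```

```text
time_s: 1.5
ee_pos: [574.2, -39.4, 318.8]
ee_rot: [-179.9, -0.2, 156.0]
force: [-0.4, -0.6, -0.3]
gripper_width: 91.3
gripper_force: 0.0
time_s: 2.0
ee_pos: [574.3, -39.5, 319.0]
ee_rot: [179.9, -0.2, -171.6]
force: [-0.3, -0.8, 0.1]
gripper_width: 91.3
gripper_force: 0.0
(array([-42.14, 347.  ,  49.21]), array([ 0.06, -0.21,  0.02]))
```

```bash
python3 drive.py '-5 43 6 0 0 0;-5 43 6 0 0 0;-5 43 6 0 0 0;-5 43 6 0 0 0;-5 43 6 0 0 0;-5 43 6 0 0 0;-5 43 6 0 0 0;-5 43 6 0 0 0'; python3 drive.py '0 0 0 0 0 0'
python3 - <<'E'
from h import *
m=env.camera_model("wrist");f=env.grab_frame("wrist");cv2.imwrite("pics/w2.png",f)
h=cv2.cvtColor(f,cv2.COLOR_BGR2HSV);k=cv2.inRange(h,(28,80,20),(65,255,255))
nn,l,st,c=cv2.connectedComponentsWithStats(k); i=1+np.argmax(st[1:,4]); print(st[i],c[i])
p=(st[i,0]+st[i,2]/2-.5,st[i,1]+st[i,3]/2-.5);P=plane(m,p,42);print(P)
k2=cv2.inRange(h,(0,0,190),(180,40,255))
# saucer check by scene/side ray at z=42
for n in("scene","side"):
    g=cv2.imread(f"pics/{n}0.png"); q=(160.5,165.5) if n=="scene" else (191,168.5); print(n,plane(env.camera_model(n),q,42))
print(delta([P[0],P[1],120],[180,0,188.4]))
E
```

```text
time_s: 2.8
ee_pos: [563.4, 308.0, 271.4]
ee_rot: [-180.0, -0.1, -171.8]
force: [1.2, -0.1, 0.3]
gripper_width: 91.3
gripper_force: 0.0
time_s: 2.9
ee_pos: [562.5, 311.1, 269.7]
ee_rot: [179.9, -0.3, -171.5]
force: [-0.2, -0.3, 0.2]
gripper_width: 91.0
gripper_force: 0.0
[ 223  110   52   52 2105] [248.44 135.94]
[521.15 300.73  42.  ]
scene [521.04 301.4   42.  ]
side [523.9  296.91  42.  ]
(array([ 41.92,  -1.32, 150.64]), array([-0.07, -0.22,  0.08]))
```

```bash
python3 drive.py '14 0 20 0 0.2 0;14 -1 20 0 0 0;14 -1 40 0 0 0;0 0 40 0 0 0;0 0 30 0 0 0;0 0 0 0 0 0'
python3 - <<'E'
from h import *
print(delta([521.3,300.3,28],[180,0,188.4]))
E
```

```text
time_s: 3.55
ee_pos: [519.5, 295.1, 118.6]
ee_rot: [-179.8, -0.8, -171.8]
force: [0.3, -0.1, 0.3]
gripper_width: 91.3
gripper_force: 0.0
(array([-3.73,  5.27, 90.57]), array([-0.23, -0.76, -0.16]))
```

```bash
python3 drive.py '-2 3 30 0 0 0;-1 2 30 0 0 0;0 0 29 0 0 0;0 0 0 0 0 0;0 0 0 0 0 0'
python3 - <<'E'
from h import *
print(delta([521.3,300.3,28],[180,0,188.4]))
E
python3 drive.py '0 0 0 0 0 0;0 0 0 0 0 0;0 0 0 0 0 0;0 0 0 0 0 0;0 0 0 0 0 0' 50 12
```

```text
time_s: 4.05
ee_pos: [525.6, 303.3, 35.5]
ee_rot: [180.0, -0.1, -171.7]
force: [0.0, 0.5, -0.2]
gripper_width: 91.0
gripper_force: 0.0
(array([ 4.68, -2.34,  7.54]), array([ 0.02, -0.11, -0.07]))
time_s: 4.55
ee_pos: [525.1, 302.2, 35.2]
ee_rot: [-179.9, -0.1, -171.5]
force: [0.3, -4.6, 6.1]
gripper_width: 65.2
gripper_force: 12.0
```

```bash
python3 drive.py '0 0 0 0 0 0;0 0 0 0 0 0;0 0 0 0 0 0;4 -1 4 0 0 0;0 0 4 0 0 0;0 0 0 0 0 0;0 0 0 0 0 0' 91; python3 drive.py '0 0 0 0 0 0;0 0 0 0 0 0;0 0 0 0 0 0;0 0 0 0 0 0;0 0 0 0 0 0' 50 12
```

```text
time_s: 5.25
ee_pos: [520.6, 301.7, 25.8]
ee_rot: [-180.0, -0.2, -171.6]
force: [-0.6, 0.1, -0.3]
gripper_width: 91.1
gripper_force: 0.0
time_s: 5.75
ee_pos: [520.8, 301.4, 26.2]
ee_rot: [-180.0, -0.2, -171.6]
force: [-0.5, -1.5, 1.6]
gripper_width: 65.8
gripper_force: 12.0
```

```bash
python3 drive.py '0 0 -20 0 0 0;0 0 -40 0 0 0;0 0 -50 0 0 0;0 0 -40 0 0 0;0 -40 0 0 0 0;0 -45 0 0 0 0;0 -45 0 0 0 0;0 -45 0 0 0 0' - 14;  python3 drive.py '0 -45 0 0 0 0;0 -40 0 0 0 0;0 -30 0 0 0 0;0 0 0 0 0 0;0 0 0 0 0 0'
python3 - <<'E'
from h import *
print(delta([601.2,0.6,130],[180,0,188.2]))
E
```

```text
time_s: 6.55
ee_pos: [546.5, 127.4, 175.9]
ee_rot: [180.0, -0.2, -171.6]
force: [-0.5, 0.1, -1.0]
gripper_width: 65.4
gripper_force: 14.0
time_s: 7.05
ee_pos: [563.3, 14.7, 175.6]
ee_rot: [179.9, -0.2, -171.7]
force: [0.3, 0.6, -1.7]
gripper_width: 65.2
gripper_force: 14.0
(array([-35.65, -19.42,  45.48]), array([ 0.06, -0.24,  0.1 ]))
```

```bash
python3 drive.py '-18 -10 0 0 -0.2 0;-18 -10 0 0 0 0;0 0 0 0 0 0;0 0 40 0 0 0;0 0 35 0 0 0;0 0 30 0 0 0;0 0 18 0 0 0;0 0 0 0 0 0'
python3 - <<'E'
from h import *
print(delta([601.2,0.6,51],[180,0,188.2]))
E
```

```text
time_s: 7.85
ee_pos: [599.0, 1.9, 50.1]
ee_rot: [179.9, -0.4, -171.5]
force: [-0.2, -0.1, -1.2]
gripper_width: 65.2
gripper_force: 14.0
(array([-2.01, -1.57, -0.96]), array([ 0.1 , -0.42,  0.28]))
```

```bash
python3 drive.py '0 0 0 0 0 0;0 0 0 0 0 0;0 0 0 0 0 0;0 0 0 0 0 0;0 0 -30 0 0 0;0 0 -50 0 0 0;0 0 -50 0 0 0;0 0 -50 0 0 0' 88
python3 - <<'E'
from h import *
rs=[];
for n in ["scene","side"]:
    f=env.grab_frame(n); h=cv2.cvtColor(f,cv2.COLOR_BGR2HSV)
    cv2.imwrite(f"pics/{n}1.png",f)
    k=cv2.inRange(h,(30,90,30),(60,255,255)); k[:140]=0;k[240:]=0;k[:,:150]=0;k[:,300:]=0
    nn,l,st,c=cv2.connectedComponentsWithStats(k); i=1+np.argmax(st[1:,4]); print(n,st[i],c[i],plane(env.camera_model(n),c[i],60))
# lid target pose: rail yaw from corners
P0=np.array([499.47,-308.81,51.38]); 
psi=np.arctan2(0.44,0.9); print(np.degrees(psi))
E
```

```text
time_s: 8.65
ee_pos: [601.8, 0.3, 235.6]
ee_rot: [-180.0, 0.1, -171.6]
force: [1.7, 0.8, -0.3]
gripper_width: 88.0
gripper_force: 0.0
scene [236 170  20  13 157] [246.52 175.68] [628.71  16.27  60.  ]
side [250 179  19  11 130] [259.52 184.08] [630.21  26.41  60.  ]
26.05349531049095
```

```bash
cat >> h.py <<'E'
def lidrot(a,tilt=25):
    a=np.radians(a);t=np.radians(tilt); h=np.array([np.cos(a),np.sin(a),0]);u=np.array([0,0,1.])
    x=h*np.cos(t)+u*np.sin(t); z=u*np.cos(t)-h*np.sin(t); y=np.cross(z,x)
    return np.c_[x,y,z]
def tool_rpy(a,tilt=25):
    L=lidrot(a,tilt); return R.from_matrix(np.c_[L[:,1],L[:,0],-L[:,2]]).as_euler('xyz',degrees=True)
E
python3 - <<'E'
from h import *
print(env.state()['qpos'])
for n,ps in (("scene",[(320,215),(377,234)]),("side",[(324,236),(380,266)])):
    print([plane(env.camera_model(n),p,0) for p in ps])
L=lidrot(116.2);C=np.array([499.5,-308.8,51.4])
T=C+170*L[:,2]-60*L[:,1];print(T,tool_rpy(116.2));print(delta(T,tool_rpy(116.2)))
print(delta([601,-150,260],[180,0,188.2]))
E
```

```text
[ -1.06  19.75  83.44  -0.    75.83 -99.46]
[array([ 670.53, -225.99,    0.  ]), array([ 694.14, -393.26,    0.  ])]
[array([ 664.92, -232.94,    0.  ]), array([ 686.91, -403.64,    0.  ])]
[ 585.06 -346.77  205.47] [ 155.     0.  -153.8]
(array([  72.08, -340.12,   36.32]), array([-25.11,   4.81, -17.32]))
(array([  26.66, -147.94,  -17.99]), array([-0.16,  0.97,  0.19]))
```

```bash
A='0 0 -2 0 0 8.5;0 0 -2 0 0 8.5;0 0 -2 0 0 8.5;0 0 -2 0 0 8.5;0 0 -2 0 0 8.5;0 0 -2 0 0 8.5;0 0 -2 0 0 8.5;0 0 -2 0 0 8.5' ; python3 drive.py '0 0 -2 0 0 8.5;0 0 -2 0 0 8.5;0 0 -2 0 0 8.5;0 0 -2 0 0 8.5;0 0 -2 0 0 8.5;0 0 -2 0 0 8.5;0 0 -2 0 0 8.5;0 0 -2 0 0 8.5'; python3 drive.py '0 0 -2 0 0 8.5;0 0 -2 0 0 8.5;0 0 -2 0 0 8.5;0 0 -2 0 0 8.5;0 0 -2 0 0 8.5;0 0 -2 0 0 8.5;0 0 -2 0 0 8.5;0 0 -2 0 0 8.5'; python3 drive.py '0 0 0 0 0 8.5;0 0 0 0 0 8.5;0 0 0 0 0 8.5;0 0 0 0 0 0;0 0 0 0 0 0'
cat >> h.py <<'E'
def tool_rpy2(a,tilt=25):
    L=lidrot(a,tilt); return R.from_matrix(np.c_[-L[:,1],-L[:,0],-L[:,2]]).as_euler('xyz',degrees=True)
E
python3 - <<'E'
from h import *
print(env.state()['qpos'])
L=lidrot(116.2);C=np.array([499.5,-308.8,51.4])
T=C+170*L[:,2]+60*L[:,1];print(T,tool_rpy2(116.2));print(delta(T,tool_rpy2(116.2)))
E
```

```text
time_s: 9.55
ee_pos: [602.0, 0.3, 249.1]
ee_rot: [180.0, 0.0, 120.0]
force: [0.0, -1.0, 0.3]
gripper_width: 88.0
gripper_force: 0.0
time_s: 10.35
ee_pos: [602.0, 0.3, 265.1]
ee_rot: [180.0, -0.0, 52.0]
force: [0.4, -1.2, -0.9]
gripper_width: 87.7
gripper_force: 0.0
time_s: 10.85
ee_pos: [602.0, 0.3, 265.0]
ee_rot: [-180.0, -0.0, 27.1]
force: [0.1, -0.5, -0.3]
gripper_width: 87.6
gripper_force: 0.0
[-1.06 19.32 80.81  0.   79.87 61.87]
[ 477.38 -399.75  205.47] [-155.     0.    26.2]
(array([-293.04,  299.56,   59.5 ]), array([25.  ,  0.19,  0.86]))
```

```bash
python3 drive.py '-32 33 5 0 0 0;-32 33 6 0 0 0;-32 33 6 0 0 0;-32 33 7 0 0 0;-33 33 7 0 0 0;-33 33 7 0 0 0;-33 34 7 0 0 0;-33 34 7 0 0 0'; python3 drive.py '-33 33 7 0 0 0;0 0 0 8.4 0 0;0 0 0 8.3 0 0;0 0 0 8.3 0 0.8;0 0 0 0 0 0;0 0 0 0 0 0'
python3 - <<'E'
from h import *
m=env.camera_model("wrist");f=env.grab_frame("wrist");cv2.imwrite("pics/w3.png",f);np.save("w3.npy",m["T"])
C=np.array([499.5,-308.8,51.4])
L=lidrot(116.2);print([proj(m,C+26*L[:,2]+s*30*L[:,1]) for s in(-1,0,1)],[proj(m,C+a*59*L[:,0]+b*79*L[:,1]) for a,b in((1,1),(1,-1),(-1,-1),(-1,1))])
print(env.state()['qpos'])
E
```

```text
time_s: 11.65
ee_pos: [489.8, -356.2, 212.9]
ee_rot: [180.0, -0.0, 27.1]
force: [0.8, -0.8, 0.4]
gripper_width: 87.9
gripper_force: 0.0
time_s: 12.25
ee_pos: [476.1, -399.1, 204.7]
ee_rot: [-155.0, 0.3, 26.2]
force: [0.0, -0.3, 0.5]
gripper_width: 88.1
gripper_force: 0.0
[array([252.41,  90.63]), array([252.45, 121.83]), array([252.49, 151.73])] [array([201.09, 191.44]), array([194.92,  43.13]), array([309.66,  42.93]), array([303.87, 191.26])]
[-45.07  36.13  65.34   7.73 102.23  18.81]
```

View pics/w3.png

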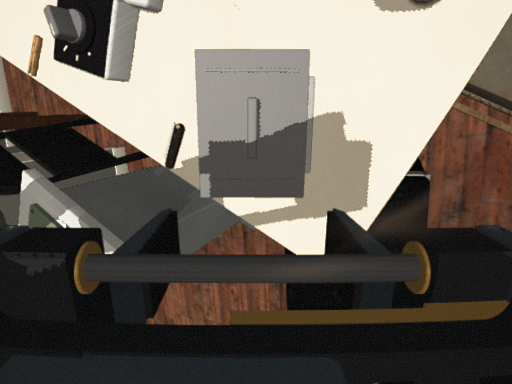

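Run:
```python
from h import *
L=lidrot(116.2);C=np.array([493.8,-311.6,51.4])
print(delta(C+60*L[:,2],tool_rpy2(116.2)),delta(C+4*L[:,2],tool_rpy2(116.2)))
```

```text
(array([ 54.72,   1.72, 109.73]), array([ 0.09,  0.23, -0.08])) (array([ 54.95,   1.63, 165.73]), array([ 0.09,  0.23, -0.08]))
```

```bash
python3 drive.py '15 0 30 0 0.2 0;20 1 40 0 0 0;20 1 40 0 0 0;0 0 0 0 0 0;0 0 0 0 0 0;0 0 0 0 0 0' 40;python3 - <<'E'
from h import *
L=lidrot(116.2);C=np.array([493.8,-311.6,51.4])
print(delta(C+4*L[:,2],tool_rpy2(116.2)))
E
```

```text
time_s: 12.9
ee_pos: [506.3, -335.5, 108.2]
ee_rot: [-155.3, -0.0, 26.1]
force: [-0.5, -0.2, -0.3]
gripper_width: 42.8
gripper_force: 0.0
(array([-0.69, -0.75, 58.9 ]), array([ 0.32, -0.06, -0.08]))
```

```bash
python3 drive.py '-1 -1 20 0.3 0 0;0 0 20 0 0 0;0 0 14 0 0 0;0 0 5 0 0 0;0 0 0 0 0 0;0 0 0 0 0 0';python3 - <<'E'
from h import *
L=lidrot(116.2);C=np.array([493.8,-311.6,51.4])
print(delta(C+4*L[:,2],tool_rpy2(116.2)))
E
python3 drive.py '0 0 0 0 0 0;0 0 0 0 0 0;0 0 0 0 0 0;0 0 0 0 0 0;0 0 0 0 0 0;0 0 0 0 0 0' 0 30
```

```text
time_s: 13.5
ee_pos: [493.8, -313.8, 55.9]
ee_rot: [-155.0, -0.0, 26.0]
force: [-1.9, -1.2, 7.3]
gripper_width: 40.2
gripper_force: 3.0
(array([0.96, 0.11, 0.9 ]), array([-0.01, -0.08, -0.14]))
time_s: 14.1
ee_pos: [494.4, -313.7, 55.8]
ee_rot: [-155.0, -0.1, 26.0]
force: [0.2, -0.8, 5.8]
gripper_width: 9.8
gripper_force: 31.0
```

```bash
python3 drive.py '0 0 -10 0 0 0;0 0 -30 0 0 0;0 0 -45 0 0 0;0 0 -45 0 0 0;0 0 -45 0 0 0;0 0 0 -8.3 0 0;0 0 0 -8.3 0 0;0 0 0 -8.4 0 0' - 50; python3 drive.py '0 0 0 0 0 0;0 0 0 0 0 0'
python3 - <<'E'
from h import *
print(delta([601.2,0.6,240],[180,0,98.2]),env.state()['qpos'])
E
```

```text
time_s: 14.9
ee_pos: [527.1, -380.9, 213.2]
ee_rot: [179.7, -0.0, 26.0]
force: [-1.1, 0.6, -1.5]
gripper_width: 9.9
gripper_force: 51.1
time_s: 15.1
ee_pos: [526.3, -378.9, 212.6]
ee_rot: [-179.8, 0.0, 26.1]
force: [0.2, -0.9, -0.3]
gripper_width: 9.6
gripper_force: 51.3
(array([ 234.07, -308.12,  -26.25]), array([ -0.24,  -0.12, -72.12])) [-36.81  25.2   79.11   0.08  75.92  27.1 ]
```

```bash
python3 drive.py '26 -34 -6 0 0 0;26 -34 -5 0 0 0;26 -34 -5 0 0 0;26 -34 -5 0 0 0;26 -34 -5 0 0 0;26 -34 0 0 0 0;26 -34 0 0 0 0;26 -34 0 0 0 0'; python3 drive.py '26 -34 0 0 0 0;0 0 0 0 0 -8;0 0 0 0 0 -8;0 0 0 0 0 -8;0 0 0 0 0 -8;0 0 0 0 0 -8;0 0 0 0 0 -8;0 0 0 0 0 -8'; python3 drive.py '0 0 0 0 0 -8;0 0 0 0 0 -8;0 0 0 0 0 0;0 0 0 0 0 0'
python3 - <<'E'
from h import *
print(delta([601.2,0.6,160],[180,0,98.2]))
for n in("scene","side","wrist"): cv2.imwrite(f"pics/{n}4.png",env.grab_frame(n))
np.save("w4.npy",env.camera_model("wrist")["T"])
f=[cv2.resize(cv2.imread(f"pics/{n}4.png")[y:y+120,x:x+130],None,fx=3,fy=3,interpolation=2) for n,x,y in (("scene",180,90),("side",190,110))]
cv2.imwrite("pics/c4.png",cv2.hconcat(f))
E
```

```text
time_s: 15.9
ee_pos: [595.9, -42.6, 238.1]
ee_rot: [-179.7, 0.1, 26.0]
force: [-0.0, 0.2, -2.3]
gripper_width: 9.8
gripper_force: 51.3
time_s: 16.7
ee_pos: [604.3, -2.3, 238.0]
ee_rot: [-179.7, -0.2, 82.3]
force: [-0.8, 0.8, -1.6]
gripper_width: 9.6
gripper_force: 51.3
time_s: 17.1
ee_pos: [603.5, -1.9, 237.7]
ee_rot: [-179.8, -0.3, 97.8]
force: [0.1, -0.5, -1.0]
gripper_width: 10.0
gripper_force: 51.3
(array([ 2.42, -1.67, 77.77]), array([-0.19, -0.27, -0.36]))
```

View pics/wrist4.png

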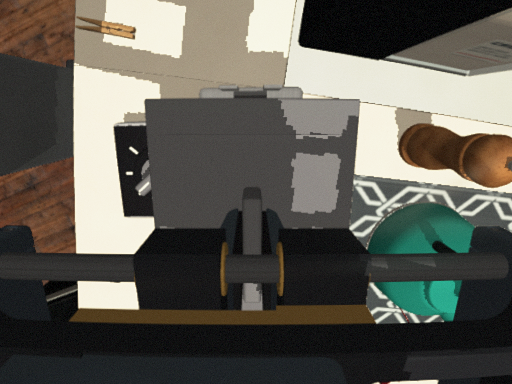

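Run:
```python
from h import *
m=env.camera_model("wrist");m["T"]=np.load("w4.npy")
f=cv2.imread("pics/wrist4.png");g=cv2.cvtColor(f,cv2.COLOR_BGR2GRAY).astype(float)
# subpixel edges: top edge along columns, left edge along rows
for c in (160,175,190,320,340): s=np.diff(cv2.GaussianBlur(g,(3,3),0)[85:112,c]); print('top',c,85+np.argmax(abs(s))+.5,s[np.argmax(abs(s))])
for r in (110,150,200,225):
    s=np.diff(cv2.GaussianBlur(g,(3,3),0)[r,138:165]);t=np.diff(g[r,340:370]);print('lr',r,138+np.argmax(abs(s))+.5,340+np.argmax(abs(t))+.5)
st=env.state();print(st['ee_pos'],st['ee_rot'])
zt=st['ee_pos'][2]
Rt=R.from_euler('xyz',st['ee_rot'],degrees=True)
for p in [(146.,99),(360,99.5),(153.5,228),(351,228)]:
    P=plane(m,p,zt);print(p,P,Rt.inv().apply(P-st['ee_pos']))
```

```text
top 160 98.5 -50.875
top 175 97.5 -30.0
top 190 97.5 -30.3125
top 320 98.5 -42.625
top 340 98.5 -51.8125
lr 110 144.5 359.5
lr 150 147.5 355.5
lr 200 151.5 363.5
lr 225 154.5 350.5
[602.64  -1.46 237.7 ] [-179.8    -0.26   97.96]
(146.0, 99) [534.75  68.86 237.7 ] [ 79.04 -57.5    0.56]
(360, 99.5) [649.69  84.66 237.7 ] [78.78 58.52  0.15]
(153.5, 228) [543.36  -5.22 237.7 ] [  4.48 -59.24   0.23]
(351, 228) [660.89  11.34 237.7 ] [ 4.61 59.46 -0.19]
```

```bash
python3 drive.py '2 -1.5 20 -0.2 -0.2 -0.2;0 0 35 0 0 0;0 0 35 0 0 0;0 0 15 0 0 0;0 0 0 0 0 0;0 0 0 0 0 0;0 0 0 0 0 0'
python3 - <<'E'
from h import *
for i in range(2): print(delta([601.2,0.6,102],[180,0,98.2])); env.grab_frame("side")
E
```

```text
time_s: 17.95
ee_pos: [601.5, 0.7, 134.4]
ee_rot: [179.8, -0.0, 98.2]
force: [-0.1, -0.0, -1.2]
gripper_width: 9.7
gripper_force: 51.3
(array([-0.09, -0.43, 32.42]), array([ 0.19, -0.02,  0.05]))
(array([-0.09, -0.37, 32.45]), array([ 0.2 , -0.02,  0.05]))
```

```bash
python3 drive.py '0 -0.3 8 0.2 0 0;0 0 5 0 0 0;0 0 3 0 0 0;0 0 2 0 0 0;0 0 0 0 0 0;0 0 0 0 0 0'
python3 - <<'E'
from h import *
print(delta([601.2,0.6,102],[180,0,98.2]),env.state()['torque'])
E
```

```text
time_s: 18.65
ee_pos: [599.9, 0.7, 114.6]
ee_rot: [-179.8, -0.1, 98.3]
force: [1.2, -0.2, -0.5]
gripper_width: 9.9
gripper_force: 51.3
(array([-0.3 ,  1.27, 12.63]), array([-0.2 , -0.05,  0.07])) [0.01 0.   0.02]
```

```bash
python3 drive.py '0 1 3 0 0 0;0 0 3 0 0 0;0 0 0 0 0 0'
python3 - <<'E'
from h import *
print(delta([601.2,0.6,102],[180,0,98.2]),env.state()['torque'])
E
python3 drive.py '0 0 2 0 0 0;0 0 2 0 0 0;0 0 0 0 0 0'
python3 - <<'E'
from h import *
print(delta([601.2,0.6,102],[180,0,98.2]),env.state()['torque'])
E
```

```text
time_s: 18.95
ee_pos: [601.4, 1.0, 108.6]
ee_rot: [-179.9, -0.1, 98.3]
force: [1.0, 0.1, -0.0]
gripper_width: 9.5
gripper_force: 51.4
(array([-0.35, -0.26,  6.64]), array([-0.12, -0.06,  0.06])) [ 0.05 -0.19  0.01]
time_s: 19.25
ee_pos: [600.2, 0.8, 103.7]
ee_rot: [-179.7, -0.1, 98.3]
force: [0.7, -1.0, -3.4]
gripper_width: 9.7
gripper_force: 51.1
(array([-0.3 ,  0.93,  1.74]), array([-0.3 , -0.06,  0.07])) [-0.29 -0.11 -0.01]
```

```bash
python3 drive.py '0 0 2 0 0 0;0 0 1 0 0 0;0 0 0 0 0 0'; python3 drive.py '0 0 2 0 0 0;0 0 1 0 0 0;0 0 0 0 0 0';  python3 - <<'E'
from h import *
print(delta([601.2,0.6,102],[180,0,98.2]),env.state()['torque'])
for n in("scene","side"): cv2.imwrite(f"pics/{n}5.png",env.grab_frame(n))
f=[cv2.resize(cv2.imread(f"pics/{n}5.png")[y:y+120,x:x+130],None,fx=3,fy=3,interpolation=2) for n,x,y in (("scene",180,120),("side",190,130))]
cv2.imwrite("pics/c5.png",cv2.hconcat(f))
E
```

```text
time_s: 19.55
ee_pos: [600.9, 0.9, 102.4]
ee_rot: [-179.8, -0.0, 98.3]
force: [-2.7, -0.4, 3.5]
gripper_width: 9.5
gripper_force: 52.1
time_s: 19.85
ee_pos: [601.0, 0.8, 102.3]
ee_rot: [-179.9, -0.0, 98.3]
force: [-7.7, 0.3, 19.6]
gripper_width: 10.1
gripper_force: 53.1
(array([-0.27,  0.19,  0.3 ]), array([-0.08, -0.03,  0.07])) [-0.07  1.03 -0.08]
```

View pics/c5.png

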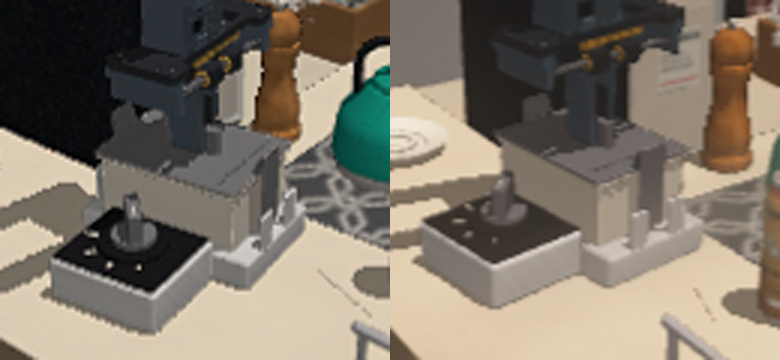

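```bash
python3 drive.py '0 0 2 0 0 0;0 0 1 0 0 0;0 0 0 0 0 0'; python3 drive.py '0 0 2 0 0 0;0 0 0 0 0 0;0 0 0 0 0 0';python3 drive.py '0 0 -3 0 0 0;0 0 -3 0 0 0;0 0 -2 0 0 0;0 0 0 0 0 0;0 0 0 0 0 0'
```

```text
time_s: 20.25
ee_pos: [601.0, 0.9, 102.3]
ee_rot: [180.0, -0.0, 98.3]
force: [-11.5, -0.5, 33.3]
gripper_width: 9.5
gripper_force: 54.8
time_s: 20.55
ee_pos: [601.0, 0.8, 102.2]
ee_rot: [179.9, -0.0, 98.3]
force: [-14.3, 0.1, 42.0]
gripper_width: 9.8
gripper_force: 56.8
time_s: 21.05
ee_pos: [601.3, 0.9, 102.3]
ee_rot: [-179.9, -0.0, 98.3]
force: [-3.2, 0.4, 7.5]
gripper_width: 9.6
gripper_force: 51.4
```

```bash
python3 drive.py '0 0 -2 0 0 0;0 0 -1 0 0 0;0 0 0 0 0 0;0 0 0 0 0 0'
python3 - <<'E'
from h import *
st=env.state();print(st['ee_pos'],st['force'])
E
```

```text
time_s: 21.45
ee_pos: [600.8, 0.9, 103.7]
ee_rot: [-179.7, -0.1, 98.3]
force: [0.1, 1.0, -4.8]
gripper_width: 9.9
gripper_force: 51.0
[600.76   0.89 103.73] [ 0.08  1.05 -4.83]
```

```bash
python3 drive.py '0 0 2 0 0 0;0 0 1 0 0 0;0 0 0 0 0 0;0 0 0 0 0 0'; python3 drive.py '0 0 0 0 0 0;0 0 0 0 0 0;0 0 0 0 0 0;0 0 0 0 0 0;0 0 -20 0 0 0;0 0 -40 0 0 0;0 0 -45 0 0 0;0 0 -45 0 0 0' 45; python3 drive.py '0 0 -45 0 0 0;0 0 0 0 0 0;0 0 0 0 0 0'
python3 - <<'E'
from h import *
print(delta([575,-40,321],[180,0,90]))
m=env.camera_model("wrist");f=env.grab_frame("wrist");cv2.imwrite("pics/w6.png",f);np.save("w6.npy",m["T"])
for n in("scene","side"): cv2.imwrite(f"pics/{n}6.png",env.grab_frame(n))
a=cv2.resize(f[60:310,90:400],None,fx=1.6,fy=1.6,interpolation=2)
b=cv2.resize(cv2.imread("pics/side6.png")[150:240,190:300],(300,246),interpolation=2);b=cv2.copyMakeBorder(b,0,400-246,0,0,cv2.BORDER_CONSTANT)
cv2.imwrite("pics/c6.png",cv2.hconcat([a,b]))
E
```

```text
time_s: 21.85
ee_pos: [600.9, 0.9, 102.4]
ee_rot: [-179.8, -0.0, 98.3]
force: [-2.3, 0.2, 3.6]
gripper_width: 9.9
gripper_force: 51.8
time_s: 22.65
ee_pos: [601.3, 0.8, 252.9]
ee_rot: [-179.8, -0.1, 98.3]
force: [0.8, -0.3, 0.4]
gripper_width: 45.1
gripper_force: 0.0
time_s: 22.95
ee_pos: [602.0, 0.7, 297.6]
ee_rot: [-180.0, -0.0, 98.3]
force: [0.4, 0.1, -0.4]
gripper_width: 45.1
gripper_force: 0.0
(array([-36.42, -32.6 , -23.43]), array([-0.05, -0.02,  8.27]))
```

View pics/c6.png

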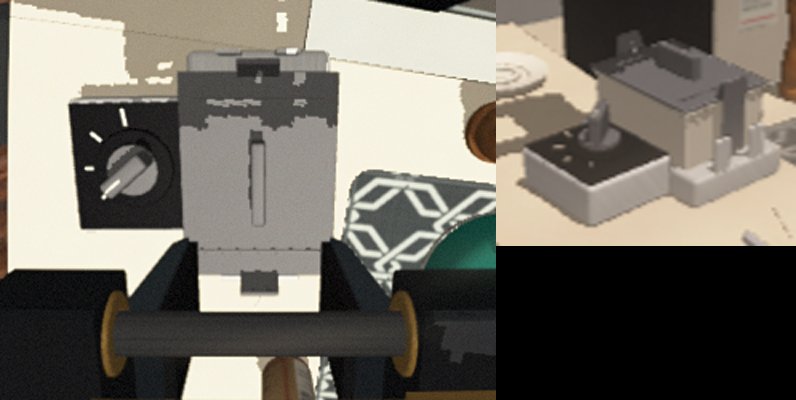

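```bash
python3 drive.py '0 0 0 0 0 8.3;0 0 0 0 0 8.3;0 0 0 0 0 8.3;0 0 0 0 0 8.3;0 0 0 0 0 8.4;0 0 0 0 0 8.4;0 0 0 0 0 0;0 0 0 0 0 0' 40
python3 - <<'E'
from h import *
m=env.camera_model("wrist");m["T"]=np.load("w6.npy")
for p,z in (((132,170),62),((105,195),92),((148,153),92)): print(plane(m,(90+p[0]/1.6,60+p[1]/1.6),z))
print(delta([496.3,-14,140],[180,0,48.3]))
E
```

```text
time_s: 23.9
ee_pos: [601.2, 0.8, 295.5]
ee_rot: [-179.7, 0.2, 48.4]
force: [0.6, 1.1, -0.2]
gripper_width: 39.8
gripper_force: 0.0
[496.13 -14.69  62.  ]
[483.38 -31.33  92.  ]
[514.43   6.81  92.  ]
(array([-80.13, -67.99, 156.08]), array([-0.26,  0.2 ,  0.14]))
```

```bash
python3 drive.py '-27 -23 20 0 0 0;-27 -23 20 0 0 0;-26 -22 20 0 0 0;0 0 35 0 0 0;0 0 35 0 0 0;0 0 26 0 0 0;0 0 0 0 0 0;0 0 0 0 0 0'
python3 - <<'E'
from h import *
print(delta([496.3,-14.3,68],[180,0,48.3]))
E
```

```text
time_s: 24.7
ee_pos: [497.3, -13.6, 141.3]
ee_rot: [-179.8, 0.1, 48.3]
force: [0.5, 0.2, -0.1]
gripper_width: 40.0
gripper_force: 0.0
(array([-1.05, -0.09, 73.35]), array([-0.17,  0.12,  0.04]))
```

```bash
python3 drive.py '-1 0 25 0 0 0;0 0 25 0 0 0;0 0 15 0 0 0;0 0 8 0 0 0;0 0 0 0 0 0;0 0 0 0 0 0'; python3 drive.py '0 0 0 0 0 0;0 0 0 0 0 0;0 0 0 0 0 0;0 0 0 0 0 0;0 0 0 0 0 0' 0 20
python3 - <<'E'
from h import *
print(delta([496.3,-14.3,68],[180,0,48.3]))
E
```

```text
time_s: 25.3
ee_pos: [497.4, -14.3, 69.4]
ee_rot: [-180.0, 0.0, 48.3]
force: [0.4, -0.8, -0.6]
gripper_width: 40.4
gripper_force: 0.0
time_s: 25.8
ee_pos: [496.1, -14.0, 68.5]
ee_rot: [-179.8, 0.1, 48.3]
force: [-1.7, 1.6, 3.7]
gripper_width: 13.6
gripper_force: 20.0
(array([-0.07,  0.3 ,  0.5 ]), array([-0.17,  0.08, -0.04]))
```

```bash
python3 drive.py '0 0 0 0 0 6;0 0 0 0 0 8;0 0 0 0 0 8;0 0 0 0 0 8;0 0 0 0 0 8;0 0 0 0 0 8;0 0 0 0 0 8;0 0 0 0 0 8'; python3 drive.py '0 0 0 0 0 8;0 0 0 0 0 7;0 0 0 0 0 3.3;0 0 0 0 0 0;0 0 0 0 0 0'
python3 - <<'E'
from h import *
s=env.state();print(s['force'],s['torque'],s['qpos'])
E
```

```text
time_s: 26.6
ee_pos: [496.4, -14.9, 68.2]
ee_rot: [179.9, 0.1, -13.8]
force: [-0.7, -1.1, 2.1]
gripper_width: 19.2
gripper_force: 23.9
time_s: 27.1
ee_pos: [495.7, -14.7, 68.0]
ee_rot: [179.9, 0.2, -32.0]
force: [-0.9, -3.4, 1.2]
gripper_width: 14.2
gripper_force: 20.0
[-0.91 -3.36  1.24] [-0.39  0.31  0.01] [ -3.01  19.76 111.43  -0.03  49.06 119.01]
```

```bash
python3 drive.py '0 0 0 0 0 0;0 0 0 0 0 0;0 0 0 0 0 0;0 0 0 0 0 0;0 0 -30 0 0 0;0 0 -45 0 0 0;0 0 -45 0 0 0;0 0 -45 0 0 0' 40; python3 drive.py '0 0 -45 0 0 0;0 0 0 0 0 0;0 0 0 0 0 0'
python3 - <<'E'
from h import *
for n in("wrist","scene","side"): cv2.imwrite(f"pics/{n}7.png",env.grab_frame(n))
f=[cv2.resize(cv2.imread(f"pics/{n}7.png")[y:y+110,x:x+110],None,fx=3.5,fy=3.5,interpolation=2) for n,x,y in (("scene",185,140),("side",190,150))]
cv2.imwrite("pics/c7.png",cv2.hconcat(f))
E
```

```text
time_s: 27.9
ee_pos: [496.4, -14.3, 234.8]
ee_rot: [179.9, 0.2, -32.0]
force: [1.5, 0.3, -0.3]
gripper_width: 39.8
gripper_force: 0.0
time_s: 28.2
ee_pos: [497.1, -14.3, 278.9]
ee_rot: [180.0, 0.1, -32.0]
force: [0.1, -0.3, -0.2]
gripper_width: 40.0
gripper_force: 0.0
```

View pics/c7.png

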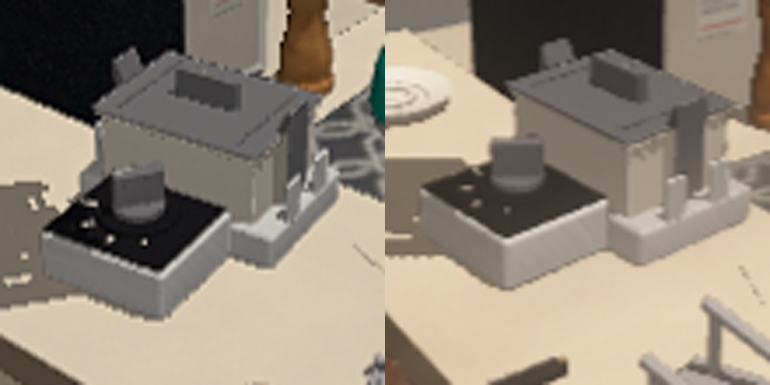

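The lid sits flush under both clips. The dial bar is at the third mark; it let go of the gripper there with no torque left on it. I'm handing in.

```bash
python3 -c "
from workcell import env
print(env.job_done())"
```

```text
the job is handed in; nothing more can be done
None
```

I put the apple in the tub, pressed the lid home with both clips over it, turned the dial to setting 2, and handed the job in at about 28 s; the judge gave no result back.

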